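# Close the spindle moulder's throat to the gauge marks

## Robot

A 6-joint arm with a two-finger parallel gripper is mounted at the origin on the work surface. World frame = base frame: x ahead of the robot, y to its left, z up, the work surface at z = 0. Lengths are in m, angles in rad, forces in N, time in s.
With the tool pointing down it reaches from about 0.35 to 0.975 m from the base axis. Payload 4.9 kg.
Tool frame: the origin (TCP) lies at the very end of the fingers, on their centre line; the grasp point (between the pads) lies 19 mm behind it (grasp_offset is the distance from the TCP to the grasp point, in m); x points along the fingers, y is the direction in which the jaws open and shut, and the axes are right-handed (so a half turn about x gives the same grasp; the last joint's range is limited). The gripper opens to 85 mm and grips with 20 to 120 N. Pads are 22 mm wide; open, the fingers measure 114 mm over their backs; the gripper's body (76 mm by 85 mm) begins 54 mm behind the grasp point. The pads swing forward as they close: fully open they stand 13 mm farther back than shut.
Start: joints at [1.017, 0.053, 1.613, -0, 1.476, -0.119], TCP at [0.263, 0.567, 0.231] pointing down, gripper open.
Joint ranges: [-3.01, 3.01], [-1.01, 2.22], [0.06, 2.58], [-1.02, 4.17], [0.09, 2.62], [-3.14, 3.14]. Speed limits (rad/s): [2.57, 2.57, 3.14, 3.14, 3.14, 3.14].

## Interface

Orientations are given as a rotation vector (axis times angle).
In Python, from station import get_obs, get_image, camera_model, finish_job, grasp_offset gives the robot as it stands.
- The arm moves only by the shell command python3 -m crank 'ROWS' [OPENING] [FORCE]. ROWS is JSON, a list that holds one entry, the list of rows, each a list of 4 numbers: the shift along the world's x, y, z in m, then the turn about the world's z in degrees. In form: [[[dx, dy, dz, turn], ...]]. A call has 1 to 5 rows; each row is the pose to reach, as a shift and turn from the pose commanded when the call began; what a row does not reach only later rows make up. A row lasts 1/12 s, in which the tool goes at most 41.7 mm and 7.16 degrees, less where a joint would pass 70% of its speed; a pose out of reach is approached as far as the arm can. A call with a gripper value outside its range is refused whole. OPENING is the opening, from 0 (shut) to 1 (fully open), set as the call begins (- or left out, the last holds). The fingers move at their own pace and stop on an object; FORCE is the grip in N (left out, the last holds). Time passes only in rows, so rows that repeat a pose let the fingers close. It gives the time, the measured TCP pose, the force and the opening at its end, in the units of the state.
- get_obs(): the state, without advancing time (a new reading comes with each control period).
- get_image(name): name is "side" or "top"; returns (picture, depth): 480x640x3 uint8, red, green, blue; 480x640 float32, m along the optical axis (not along the pixel's ray), 0 where there is no reading.
- camera_model(name): a dict with "fx", "fy", "cx", "cy" (pixels), "xyz" and "attitude" of the camera in the world. Camera axes: x right, y down, z forward; pixel columns grow to the right and rows downward; lengths in m; the calibration is good to about 2 mm. A picture is of the moment at which its call begins. camera_model takes no time and is no camera call.
- finish_job(): hands the job in, once; it reports no verdict.
The state is a dict: "t": time; "q": joint angles; "dq": joint speeds; "effort": joint torques, N m; "tool_pos": TCP position; "tool_rot": TCP orientation; "contact_force": force on the tool from outside, world axes, zero at the start; "wrist_torque": the same for the moment, N m; "opening": finger opening in m.
Only numpy, scipy, OpenCV 4.12 (cv2) and the standard library are available. Lean on these libraries where they do the work, as an engineer would, in place of code of your own. Each camera call takes 0.05 s, during which the arm holds its last target.

## Task

Close the throat of the spindle moulder's fence round the cutter: with a fingertip laid on top of each knurled brass wheel, roll it until that fence plate's black pointer stands on its red gauge mark, the whole pointer within the red, left and right. Do not take a wheel between the fingers, push the plates themselves, run a plate into the cutter, touch the cutter, or move any of the loose things lying about; take the hand away when both are set.

Things in the scene. Friction and masses are not known exactly. Their poses are not given: they have to be found in the camera images.
- fence: The moulder's fence, bolted to the table: green brackets and dust hood about the spindle. Origin on the table on the cutter's axis; x points to the back, y along the fence to its left end, z up. Dust-hood roof: top 128 mm above the table, x 39 to 124, y -115 to 115 mm; the loose rings on it reach 152 mm. Nothing on the fence stands higher than the wheels (172 mm).
- cutter: The standing cutter block on the spindle: red cylinder 70 mm across, 89 mm high, with a black nut and spindle end up to 139 mm. Origin on its axis, 1 mm above the table. Not to be touched.
- plate_left: The left fence plate: upright aluminium 22 x 260 x 110 mm (long side along the fence), on the robot's side of its wheel; slides 50 mm along the fence, stiffly, and stays where left. Origin under its centre, 2 mm above the table; axes as the fence's. Fully open its nose is 85 mm from the cutter's axis along the fence; at 35 mm it would hit the cutter (38 mm fails).
- wheel_left_axle (a point): Fixed centre of the left knurled brass wheel, 137 mm above the table; axes as the fence's. Wheel 70 mm across (top 172 mm), 26 mm wide; axle along the fence's x, so its rim rolls along the fence's y. It turns with about 2 to 4 N at the rim and grips a pressing fingertip by friction. Bearing lugs at both faces end 20 mm below its top.
- wheel_left: The left wheel itself, turning: origin on its axle at its centre; y and z turn with it. It drives the plate by a pinion that rolls on a rack on the plate's top: 1 rad moves the plate 20 mm, 1 mm of rim travel 0.57 mm, OPPOSITE to the wheel's top: roll the top outward, away from the cutter (fence +y), and the plate closes in.
- pointer_left (a point): Tip of the left plate's pointer: a black blade 3 mm wide on a yellow pad on the plate's top near its nose, pointing back (fence +x) at the white scale. The point is on the blade's centre line, 118 mm above the table, and moves with the plate.
- red_left (a point): Centre of the top of the left red gauge mark: a red rider 10 mm wide along the fence, 16 mm deep, 4 mm thick, fixed on the white scale behind the plate, 12 to 40 mm nearer the cutter than the pointer at first. Axes as the fence's; the pointer is on the mark when both have the same place along y.
- plate_right: The right fence plate: upright aluminium 22 x 260 x 110 mm (long side along the fence), on the robot's side of its wheel; slides 50 mm along the fence, stiffly, and stays where left. Origin under its centre, 2 mm above the table; axes as the fence's. Fully open its nose is 85 mm from the cutter's axis along the fence; at 35 mm it would hit the cutter (38 mm fails).
- wheel_right_axle (a point): Fixed centre of the right knurled brass wheel, 137 mm above the table; axes as the fence's. Wheel 70 mm across (top 172 mm), 26 mm wide; axle along the fence's x, so its rim rolls along the fence's y. It turns with about 2 to 4 N at the rim and grips a pressing fingertip by friction. Bearing lugs at both faces end 20 mm below its top.
- wheel_right: The right wheel itself, turning: origin on its axle at its centre; y and z turn with it. It drives the plate by a pinion that rolls on a rack on the plate's top: 1 rad moves the plate 20 mm, 1 mm of rim travel 0.57 mm, OPPOSITE to the wheel's top: roll the top outward, away from the cutter (fence -y), and the plate closes in.
- pointer_right (a point): Tip of the right plate's pointer: a black blade 3 mm wide on a yellow pad on the plate's top near its nose, pointing back (fence +x) at the white scale. The point is on the blade's centre line, 118 mm above the table, and moves with the plate.
- red_right (a point): Centre of the top of the right red gauge mark: a red rider 10 mm wide along the fence, 16 mm deep, 4 mm thick, fixed on the white scale behind the plate, 12 to 40 mm nearer the cutter than the pointer at first. Axes as the fence's; the pointer is on the mark when both have the same place along y.
- push_block: plywood push block 70 x 160 x 20 mm with a wooden bow handle on top, 86 mm high, standing on the table in front of the left fence plate; origin under its base (bystander)
- test_piece: pine test strip 45 x 200 x 30 mm lying on the table in front of the right fence plate; origin under its centre (bystander)
- collar_a: bright steel spacer ring, 54 mm across, 31 mm bore, 16 mm high, lying loose on the roof of the dust hood; origin under its centre (bystander)
- collar_b: dark steel spacer ring, 48 mm across, 31 mm bore, 24 mm high, lying loose on the roof of the dust hood; origin under its centre (bystander)
- spanner: steel spanner 170 mm long lying on the table (bystander)
- brush: wooden-handled bench brush 160 mm long lying on the table (bystander)
- wax_tin: flat yellow tin 84 mm across, 36 mm high, on the table; origin under its centre (bystander)

How it is judged:
By the outcome, as a careful person would: the job done as asked, in the order asked, and still so for the second after the job is handed in, with the robot touching nothing.
It also fails if it takes over 48 s, if anything falls off the work surface, if the arm or the gripper's body presses on something with over 40 N, if the wrist force passes 120 N, or if a joint passes its speed limit or range.

## Working session

There is one attempt and no reset: what is moved stays moved. The work goes in short steps, Python scripts to look and compute and a shell command to move; the robot and the scene stay as the last step left them, time stands still between calls to the robot, and variables do not carry over. Pictures are saved under pics/ and viewed, and the job is handed in when it is done.

```bash
ls; mkdir -p pics; python3 - <<'E'
from station import *
import cv2
print(get_obs(), grasp_offset)
for n in ("top","side"):
    im,d=get_image(n); print(camera_model(n)); cv2.imwrite(f"pics/{n}0.png",im[:,:,::-1])
    import numpy as np; np.savez(f"{n}0.npz",im=im,d=d)
E
```

```text
pics
{'t': 0.0, 'q': array([ 1.01704048e+00,  5.33336553e-02,  1.61431699e+00,  3.42127591e-05,
        1.47599160e+00, -1.18966563e-01]), 'dq': array([ 1.51435402e-03, -5.73572595e-04,  5.39521175e-05, -1.57399952e-03,
        1.10246814e-03,  1.44611950e-03]), 'effort': array([ 3.79795247e-04, -3.93698502e+01, -3.70170987e+01, -6.75702267e-05,
        7.32857472e-03, -1.63911091e-05]), 'tool_pos': array([0.26290074, 0.5663232 , 0.23006367]), 'tool_rot': array([ 0.33951037,  1.54447584, -0.34255168]), 'contact_force': array([-0.16516588,  0.3414591 , -0.19120311]), 'wrist_torque': array([-0.00893206,  0.02294527,  0.01759889]), 'opening': 0.08568068035181105} 0.0187
{'fx': 473.8818207371452, 'fy': 473.8818207371452, 'cx': 322.4091334838505, 'cy': 237.6303392321637, 'xyz': array([3.71733136e-01, 3.69363028e-04, 1.11312558e+00]), 'attitude': array([-2.17378875,  2.12116132, -0.17116839])}
{'fx': 510.9119970325677, 'fy': 510.9119970325677, 'cx': 318.769049676815, 'cy': 227.61081609950722, 'xyz': array([ 0.41048221, -0.74796394,  0.91933871]), 'attitude': array([-2.3868887 ,  0.18321327, -0.08644462])}
```

View pics/top0.png

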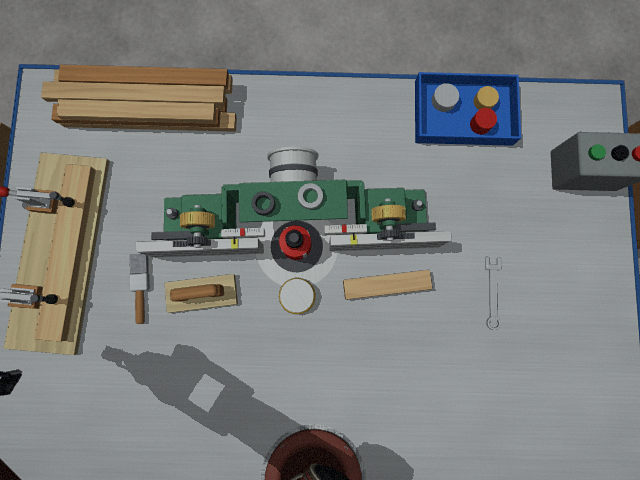

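View pics/side0.png

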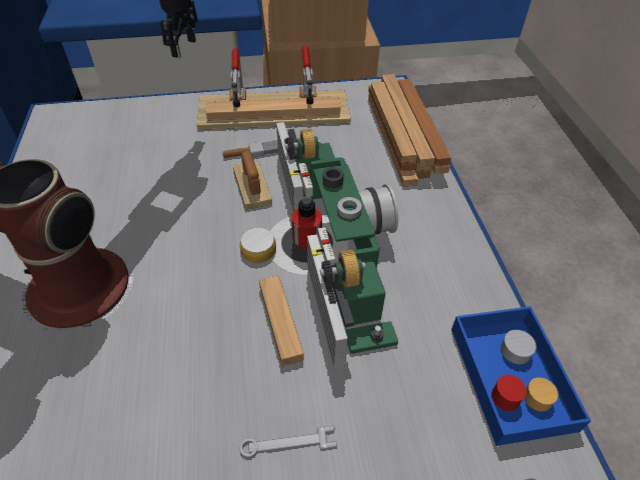

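The top view shows the left wheel at about (197,219), the right wheel at (388,212) and the cutter at (295,240). The scales are near (240,232) and (350,229). Next I'll zoom in and measure.

```bash
cat > h.py <<'E'
import numpy as np, cv2
from scipy.spatial.transform import Rotation as R
from station import *
def world(n,u,v,d):
    c=camera_model(n); u,v,d=map(np.asarray,(u,v,d))
    p=np.stack([(u-c['cx'])/c['fx']*d,(v-c['cy'])/c['fy']*d,d],-1)
    return p@R.from_rotvec(c['attitude']).as_matrix().T+c['xyz']
def atz(n,u,v,z):
    c=camera_model(n); r=world(n,u,v,1.0)-c['xyz']
    return c['xyz']+r*((z-c['xyz'][2])/r[...,2])[...,None]
def proj(n,p):
    c=camera_model(n); q=(np.asarray(p)-c['xyz'])@R.from_rotvec(c['attitude']).as_matrix()
    return q[...,:2]/q[...,2:]*[c['fx'],c['fy']]+[c['cx'],c['cy']]
E
python3 - <<'E'
from h import *
z=np.load('top0.npz');im,d=z['im'],z['d']
c=im[175:265,130:460]; cv2.imwrite('pics/topc.png',cv2.resize(c[20:80,80:250,::-1],None,fx=4.7,fy=4.7,interpolation=cv2.INTER_CUBIC))
z2=np.load('side0.npz'); cv2.imwrite('pics/sidec.png',cv2.resize(z2['im'][120:300,240:400,::-1],None,fx=3.3,fy=3.3,interpolation=cv2.INTER_CUBIC))
v,u=np.mgrid[0:480,0:640]; W=world('top',u,v,d)
hsv=cv2.cvtColor(im,cv2.COLOR_RGB2HSV).astype(int)
box=(u>130)&(u<460)&(v>170)&(v<265)
brass=box&(hsv[...,0]>10)&(hsv[...,0]<30)&(hsv[...,1]>110)&(W[...,2]>.14)
red=box&((hsv[...,0]<6)|(hsv[...,0]>174))&(hsv[...,1]>150)
for nm,m in(('brass',brass),('red',red)):
    k,l,s,cc=cv2.connectedComponentsWithStats(m.astype(np.uint8))
    for i in range(1,k):
        if s[i,4]>4:
            q=W[l==i]; print(nm,s[i],cc[i],q.mean(0),q.min(0),q.max(0))
E
```

```text
brass [372 205  34  16 428] [388.52570093 211.92990654] [ 0.57081781 -0.13971537  0.16876522] [ 0.37173314 -0.17785427  0.14021945] [5.87152653e-01 3.69363028e-04 1.11312558e+00]
brass [180 211  35  16 443] [196.32505643 218.4717833 ] [0.54681805 0.24865454 0.17091351] [3.71733136e-01 3.69363028e-04 1.40617147e-01] [0.5634105  0.28712883 1.11312558]
red [279 225  32  35 593] [295.1079258  243.07251265] [0.51259277 0.0519659  0.09259376] [ 3.71733136e-01  3.69363028e-04 -3.92723877e-03] [0.56830384 0.09496649 1.11312558]
red [342 225   4   7  28] [343.5 228. ] [ 0.54364439 -0.05123771  0.12072367] [ 0.53675506 -0.05462948  0.11638586] [ 0.55037339 -0.04783088  0.12443879]
red [240 228   5   8  34] [241.88235294 231.61764706] [0.52575068 0.15914685 0.15014694] [3.71733136e-01 3.69363028e-04 1.17072112e-01] [0.53835182 0.16821205 1.11312558]
```

```bash
ls pics
```

```text
side0.png
sidec.png
top0.png
topc.png
```

View pics/topc.png

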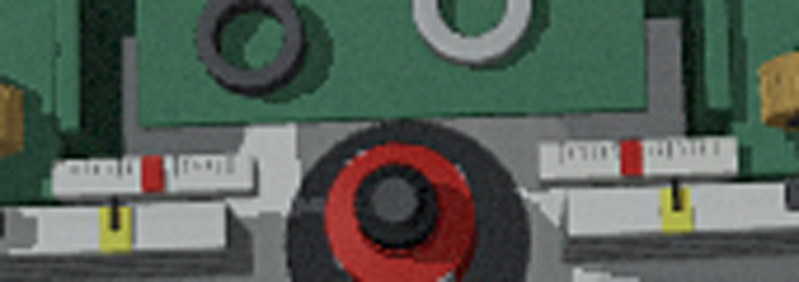

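View pics/sidec.png

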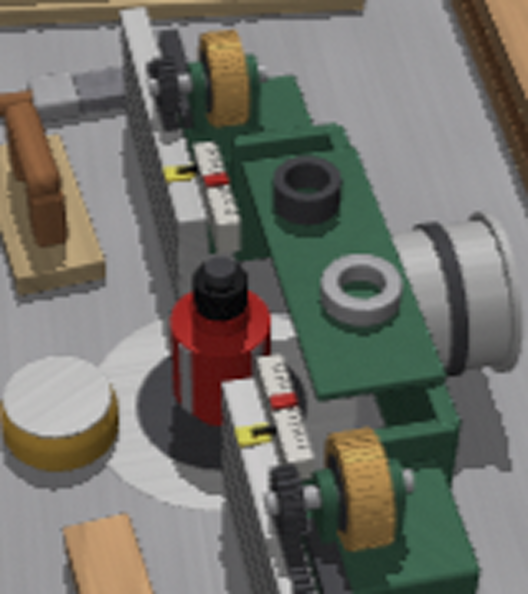

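```bash
cat >> h.py <<'E'
def measure(tag=None):
    im,d=get_image('top')
    if tag: cv2.imwrite(f'pics/{tag}.png',cv2.resize(im[195:255,170:420,::-1],None,fx=3.2,fy=3.2,interpolation=cv2.INTER_CUBIC))
    return meas(im,d)
def centr(m,w=None):
    v,u=np.nonzero(m); return np.array([u.mean(),v.mean()]),len(u)
def meas(im,d):
    v,u=np.mgrid[0:480,0:640]; hsv=cv2.cvtColor(im,cv2.COLOR_RGB2HSV).astype(int)
    out={}
    for s,(a,b) in dict(left=(205,262),right=(320,375)).items():
        box=(u>a)&(u<b)&(v>215)&(v<250)
        red=box&((hsv[...,0]<8)|(hsv[...,0]>172))&(hsv[...,1]>120)&(hsv[...,2]>100)
        yel=box&(hsv[...,0]>22)&(hsv[...,0]<36)&(hsv[...,1]>120)&(hsv[...,2]>90)
        if red.sum()<5 or yel.sum()<5: out[s]=None;print(s,'hidden',red.sum(),yel.sum());continue
        # keep biggest
        r,nr=centr(red); y,ny=centr(yel)
        # pointer: darkness-weighted column centroid in rows above yellow
        yv,yu=np.nonzero(yel)
        g=im.astype(float).max(2)
        rr=slice(int(yv.min())-1,int(yv.min())+2); cc=slice(int(round(y[0]))-4,int(round(y[0]))+5)
        w=np.clip(np.median(g[rr,cc])-20-g[rr,cc],0,None); 
        pu=(w*u[rr,cc]).sum()/w.sum(); pv=(w*v[rr,cc]).sum()/w.sum()
        out[s]=dict(red=r,nr=nr,yel=y,ny=ny,ptr=np.array([pu,pv]),
          red_w=atz('top',r[0],r[1],.124),yel_w=atz('top',y[0],y[1],.116),ptr_w=atz('top',pu,pv,.118))
    return out
def report(o,fy):
    for s,m in o.items():
        if m: print(s,'red',m['red'].round(2),m['nr'],'yel',m['yel'].round(2),m['ny'],'ptr',m['ptr'].round(2),'| along-fence red-yel %.1f red-ptr %.1f mm'%(1e3*(m['red_w']-m['yel_w'])@fy,1e3*(m['red_w']-m['ptr_w'])@fy), m['red_w'].round(4),m['ptr_w'].round(4))
E
python3 - <<'E'
from h import *
z=np.load('top0.npz');im,d=z['im'],z['d']
v,u=np.mgrid[0:480,0:640]; W=world('top',u,v,d)
hsv=cv2.cvtColor(im,cv2.COLOR_RGB2HSV).astype(int)
box=(u>130)&(u<460)&(v>170)&(v<265)
brass=box&(hsv[...,0]>10)&(hsv[...,0]<30)&(hsv[...,1]>110)&(W[...,2]>.13)&(W[...,2]<.2)
C=[]
for s in (u<300,u>300):
    q=W[brass&s]; t=q[q[:,2]>.163]; print(len(q),q[:,2].max(),t.mean(0),t.min(0),t.max(0),q.min(0),q.max(0)); C.append(t.mean(0))
fy=C[0]-C[1]; fy[2]=0; print(np.linalg.norm(fy)); fy/=np.linalg.norm(fy); print(fy, np.degrees(np.arctan2(-fy[0],fy[1])))
report(meas(im,d),fy)
# scale line and plate-edge direction via side view
z=np.load('side0.npz');im,d=z['im'],z['d']
W=world('side',u,v,d);hsv=cv2.cvtColor(im,cv2.COLOR_RGB2HSV).astype(int)
brass=(u>280)&(u<380)&(v>120)&(v<300)&(hsv[...,0]>10)&(hsv[...,0]<30)&(hsv[...,1]>110)&(W[...,2]>.13)&(W[...,2]<.2)
for s in (v<200,v>200):
    q=W[brass&s]; t=q[q[:,2]>.163]; print('side',len(q),q[:,2].max(),t.mean(0),t.min(0),t.max(0))
E
```

```text
460 0.17645994264642895 [0.54857231 0.2539373  0.16937505] [0.53532914 0.22757217 0.16309922] [0.56320732 0.28005265 0.17645994] [0.53454762 0.21922361 0.13195056] [0.5634105  0.28712883 0.17645994]
437 0.17635318056513039 [ 0.57258362 -0.14321022  0.16930091] [ 0.55887612 -0.17036733  0.16305359] [ 0.58666983 -0.11697232  0.17635318] [ 0.558534   -0.17785427  0.13046629] [ 0.58715265 -0.10874306  0.17635318]
0.39787271509487165
[-0.06034924  0.99817732  0.        ] 3.459859148101353
left red [241.84 231.7 ] 37 yel [234.2  243.56] 61 ptr [233.3  238.54] | along-fence red-yel -17.7 red-ptr -19.1 mm [0.5297 0.1635 0.124 ] [0.5155 0.1818 0.118 ]
right red [343.81 228.19] 32 yel [353.41 239.65] 46 ptr [352.92 234.89] | along-fence red-yel 19.9 red-ptr 19.1 mm [ 0.5427 -0.0517  0.124 ] [ 0.5297 -0.0717  0.118 ]
side 269 0.1742476183484356 [0.54805256 0.24614848 0.16871981] [0.53477271 0.22656765 0.16303082] [0.56148997 0.26943096 0.17424762]
side 484 0.1744350794366606 [ 0.57139596 -0.14898528  0.16855861] [ 0.5578432  -0.17200131  0.1630877 ] [ 0.58541181 -0.12208423  0.17443508]
```

```bash
python3 - <<'E'
from h import *
print(R.from_rotvec(get_obs()['tool_rot']).as_matrix().round(3))
im=np.load('top0.npz');d=im['d'];v,u=np.mgrid[0:480,0:640];W=world('top',u,v,d)
m=(u<115)&(v>150)&(v<360)&(d>0);print(W[m][:,2].max(), W[m&(W[...,2]>.1)][:,:].max(0))
E
python3 -m crank '[[[0,0,0.04,0],[0.0,0,0.08,0],[0.02,-0.03,0.10,0],[0.04,-0.06,0.10,0],[0.06,-0.09,0.10,0]]]' 0
```

```text
[[-0.001  0.421  0.907]
 [-0.002  0.907 -0.421]
 [-1.    -0.002 -0.   ]]
0.12301693789492907 [0.61948574 0.68990333 0.12301694]
t: 0.52
tool_pos: [0.3239, 0.4766, 0.3338]
tool_rot: [0.342, 1.542, -0.337]
contact_force: [0.8, 0.2, -0.6]
opening: 0.0258
```

```bash
python3 -m crank '[[[0.025,-0.026,0,6],[0.05,-0.052,0,12],[0.075,-0.078,0,18],[0.1,-0.104,0,24],[0.125,-0.13,0,28]]]' 0
python3 -m crank '[[[0.025,-0.026,0,0.4],[0.05,-0.052,0,0.4],[0.075,-0.078,-0.02,0.4],[0.1,-0.104,-0.05,0.4],[0.1,-0.104,-0.08,0.4]]]' 0
```

```text
t: 0.93
tool_pos: [0.449, 0.3453, 0.3308]
tool_rot: [-0.046, 1.571, 0.046]
contact_force: [0.4, 0.6, -0.2]
opening: 0.0
t: 1.35
tool_pos: [0.5522, 0.2393, 0.2524]
tool_rot: [-0.044, 1.565, 0.044]
contact_force: [0.1, 0.4, -0.5]
opening: -0.0002
```

```bash
python3 - <<'E'
from h import *
print(get_obs()['tool_pos'],get_obs()['contact_force'])
print(R.from_rotvec(get_obs()['tool_rot']).as_matrix().round(3))
fy=np.array([-.0603,.998,0])
im,d=get_image('top');cv2.imwrite('pics/t1.png',im[:,:,::-1]);report(meas(im,d),fy)
im,d=get_image('side');cv2.imwrite('pics/s1.png',cv2.resize(im[60:320,200:420,::-1],None,fx=2.3,fy=2.3))
E
```

```text
[0.55220323 0.23927823 0.25236663] [ 0.09634559  0.43263336 -0.52496788]
[[ 0.005 -0.056  0.998]
 [-0.     0.998  0.056]
 [-1.    -0.001  0.005]]
left red [241.78 231.61] 36 yel [234.38 243.29] 55 ptr [233.6  238.49] | along-fence red-yel -17.2 red-ptr -18.4 mm [0.5299 0.1636 0.124 ] [0.5156 0.1811 0.118 ]
right red [343.59 228.1 ] 29 yel [353.33 239.63] 46 ptr [352.98 234.88] | along-fence red-yel 20.1 red-ptr 19.7 mm [ 0.5429 -0.0513  0.124 ] [ 0.5298 -0.0718  0.118 ]
```

View pics/t1.png

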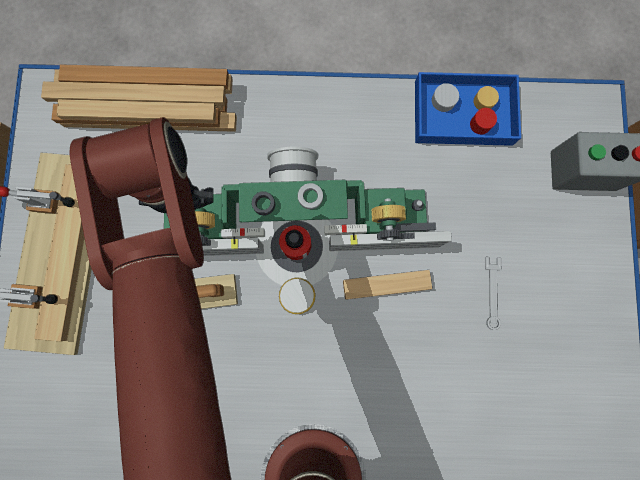

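View pics/s1.png

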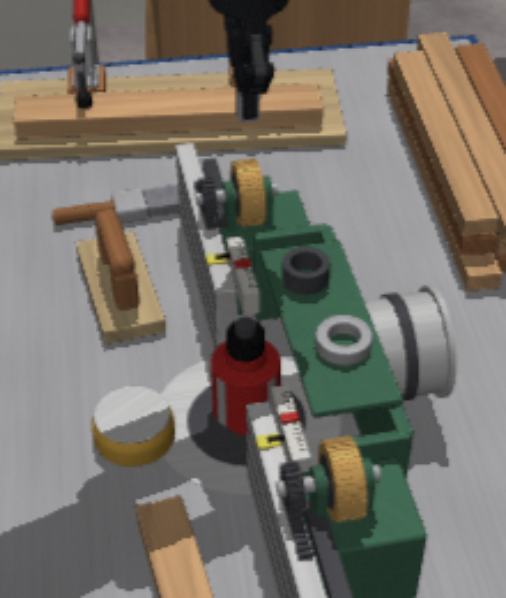

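The top view shows both scales clear of the arm: left red (241.8,231.6) and pointer (234,240), right red (343.6,228) and pointer (353,236). The side view shows the shut fingers above the left wheel. Next I'll lower them.

```bash
python3 -m crank '[[[-0.002,0.001,-0.03,0],[-0.003,0.001,-0.05,0],[-0.003,0.001,-0.064,0],[-0.003,0.001,-0.07,0],[-0.003,0.001,-0.072,0]]]' 0
python3 -m crank '[[[0,0,-0.002,0],[0,0,-0.003,0],[0,0,-0.003,0]]]' 0
```

```text
t: 1.87
tool_pos: [0.5447, 0.2444, 0.179]
tool_rot: [-0.049, 1.571, 0.049]
contact_force: [0.1, 0.2, -0.6]
opening: 0.0001
t: 2.12
tool_pos: [0.5459, 0.2442, 0.1777]
tool_rot: [-0.048, 1.568, 0.048]
contact_force: [0.2, -0.8, -0.3]
opening: 0.0001
```

```bash
python3 -m crank '[[[0.003,-0.003,0,0],[0.003,-0.003,-0.001,0],[0.003,-0.003,-0.002,0],[0.003,-0.003,-0.002,0]]]' 0
python3 -m crank '[[[0,0,-0.001,0],[0,0,-0.002,0],[0,0,-0.002,0]]]' 0
```

```text
t: 2.45
tool_pos: [0.5483, 0.2407, 0.1742]
tool_rot: [-0.048, 1.57, 0.048]
contact_force: [0.3, -0.5, 0.1]
opening: 0.0003
t: 2.7
tool_pos: [0.5481, 0.2408, 0.1719]
tool_rot: [-0.048, 1.571, 0.048]
contact_force: [-0.3, -0.3, -0.0]
opening: 0.0002
```

```bash
python3 -m crank '[[[0,0,-0.001,0],[0,0,-0.001,0],[0,0,-0.001,0]]]' 0
python3 -m crank '[[[0,0,-0.001,0],[0,0,-0.001,0],[0,0,-0.001,0]]]' 0
```

```text
t: 2.95
tool_pos: [0.5483, 0.2408, 0.1713]
tool_rot: [-0.048, 1.57, 0.048]
contact_force: [-1.3, -0.3, -0.5]
opening: 0.0
t: 3.2
tool_pos: [0.5484, 0.2409, 0.171]
tool_rot: [-0.048, 1.57, 0.048]
contact_force: [-2.0, -0.3, 4.0]
opening: -0.0002
```

```bash
python3 -m crank '[[[0,0,-0.001,0],[0,0,-0.001,0]]]' 0
python3 -m crank '[[[0,0.001,-0.0005,0],[0,0.003,-0.0005,0],[0,0.005,-0.0005,0],[0,0.005,-0.0005,0]]]' 0
python3 - <<'E'
from h import *
report(measure(),np.array([-.0603,.998,0]))
E
```

```text
t: 3.37
tool_pos: [0.5485, 0.241, 0.1709]
tool_rot: [-0.048, 1.57, 0.048]
contact_force: [-4.1, -1.4, 7.6]
opening: -0.0001
t: 3.7
tool_pos: [0.5482, 0.2457, 0.1715]
tool_rot: [-0.049, 1.571, 0.047]
contact_force: [-7.8, -2.9, 13.4]
opening: -0.0004
left red [241.8  231.71] 35 yel [235.52 243.48] 54 ptr [234.96 238.81] | along-fence red-yel -14.8 red-ptr -15.5 mm [0.5296 0.1635 0.124 ] [0.515  0.1782 0.118 ]
right red [343.59 228.1 ] 29 yel [353.33 239.63] 46 ptr [352.91 234.92] | along-fence red-yel 20.1 red-ptr 19.6 mm [ 0.5429 -0.0513  0.124 ] [ 0.5297 -0.0717  0.118 ]
```

```bash
python3 -m crank '[[[-0.0005,0.002,0,0],[-0.001,0.004,0,0],[-0.001,0.006,0,0],[-0.001,0.008,0,0],[-0.001,0.008,0,0]]]' 0
python3 -m crank '[[[0,0.002,0,0],[0,0.004,0,0],[0,0.006,0,0],[-0.0005,0.008,0,0],[-0.0005,0.008,0,0]]]' 0
python3 - <<'E'
from h import *
report(measure(),np.array([-.0603,.998,0]))
E
```

```text
t: 4.17
tool_pos: [0.5476, 0.2543, 0.1719]
tool_rot: [-0.048, 1.569, 0.048]
contact_force: [-5.9, -1.4, 12.6]
opening: -0.0003
t: 4.58
tool_pos: [0.5472, 0.2624, 0.1717]
tool_rot: [-0.047, 1.568, 0.049]
contact_force: [-4.7, -0.9, 11.8]
opening: -0.0003
left red [241.77 231.51] 35 yel [239.69 243.62] 48 ptr [239.39 238.85] | along-fence red-yel -5.9 red-ptr -6.1 mm [0.5301 0.1636 0.124 ] [0.5151 0.1689 0.118 ]
right red [343.59 228.1 ] 29 yel [353.33 239.63] 46 ptr [352.88 234.9 ] | along-fence red-yel 20.1 red-ptr 19.5 mm [ 0.5429 -0.0513  0.124 ] [ 0.5297 -0.0716  0.118 ]
```

```bash
python3 -m crank '[[[0,0,0.006,0],[0,0,0.012,0],[0.001,-0.01,0.012,0],[0.001,-0.018,0.012,0],[0.001,-0.018,0.008,0]]]' 0
python3 -m crank '[[[0,0,-0.004,0],[0,0,-0.007,0],[0,0,-0.008,0],[0,0,-0.008,0]]]' 0
```

```text
t: 5.05
tool_pos: [0.5482, 0.2422, 0.1769]
tool_rot: [-0.047, 1.569, 0.046]
contact_force: [-1.1, -0.3, 0.4]
opening: -0.0004
t: 5.38
tool_pos: [0.5479, 0.2432, 0.1712]
tool_rot: [-0.049, 1.571, 0.047]
contact_force: [-6.0, -4.1, 13.9]
opening: -0.0001
```

```bash
python3 -m crank '[[[0,0.002,0,0],[-0.0005,0.004,0,0],[-0.0005,0.006,0,0],[-0.0005,0.008,0,0],[-0.0005,0.008,0,0]]]' 0
python3 - <<'E'
from h import *
report(measure('m3'),np.array([-.0603,.998,0]))
E
```

```text
t: 5.8
tool_pos: [0.5473, 0.2523, 0.1719]
tool_rot: [-0.048, 1.57, 0.049]
contact_force: [-6.5, -0.5, 15.4]
opening: 0.0001
left red [241.8  231.51] 35 yel [241.98 242.86] 50 ptr [nan nan] | along-fence red-yel -1.1 red-ptr nan mm [0.5301 0.1636 0.124 ] [nan nan nan]
right red [343.59 228.1 ] 29 yel [353.33 239.63] 46 ptr [352.89 234.89] | along-fence red-yel 20.1 red-ptr 19.5 mm [ 0.5429 -0.0513  0.124 ] [ 0.5298 -0.0716  0.118 ]h.py:35: RuntimeWarning: invalid value encountered in scalar divide
  pu=(w*u[rr,cc]).sum()/w.sum(); pv=(w*v[rr,cc]).sum()/w.sum()
```

View pics/m3.png

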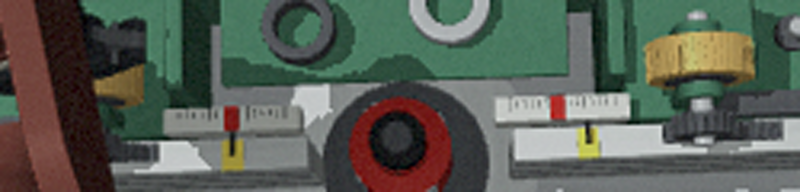

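Red centre (231.5,118) and pointer (232,142) in the crop are nearly in line. I'll cross-check with the side camera.

```bash
python3 - <<'E'
from h import *
im,d=get_image('side');np.savez('side3.npz',im=im,d=d)
c=im[160:205,290:320];cv2.imwrite('pics/s3.png',cv2.resize(c[:,:,::-1],None,fx=13,fy=13,interpolation=cv2.INTER_NEAREST))
v,u=np.mgrid[0:480,0:640];hsv=cv2.cvtColor(im,cv2.COLOR_RGB2HSV).astype(int)
fy=np.array([-.0603,.998,0])
box=(u>285)&(u<325)&(v>155)&(v<200)
red=box&((hsv[...,0]<8)|(hsv[...,0]>172))&(hsv[...,1]>120)&(hsv[...,2]>100)
yel=box&(hsv[...,0]>22)&(hsv[...,0]<36)&(hsv[...,1]>120)&(hsv[...,2]>90)
g=im.max(2)
r,nr=centr(red);y,ny=centr(yel);print(r,nr,y,ny)
print(1e3*(atz('side',*r,.123)-atz('side',*y,.116))@fy)
print(g[168:188,295:312])
E
```

```text
[302. 173.] 1 [294.41666667 177.41666667] 24
3.9372527104454935
[[185 185 112  60  84 109 114 115  99  93  90  88  71  64  64  51  52]
 [184 185 127  73  78 107 116 115 113  95  88 105  77  53  53  47  53]
 [186 138 108  71  75  97 111 115 115  96  74  86  73  55  52  45  53]
 [139 107 107  83  80  95 111 116 100 108 111 112  91  61  53  47  52]
 [107 103 105  90  83  85 108 115 110  91  69  77  92  55  49  46  52]
 [105 102 103 100  88  82 106 102  96  92  89  90  93  68  48  47  53]
 [104 108 115 119  82  65  66  87  95  95  94  93  90  91  55  47  53]
 [ 84  60  46  43  29  23  43  87  98  98  97  85  85  99  61  47  52]
 [ 58  18   7   8  31  18  28  79  95  97  83  78  70 104  73  45  53]
 [ 89  90 119 126 122  74  56  90 109 114 113  81  81  91  68  45  55]
 [130 127 127 127 126  91  79  89 109 115 115 113  96  89  82  55  53]
 [118 116 114 110 109  94  84  85 108 115 115 114  98 107 112  69  52]
 [107 108 106 103 103 102  87  82  97 112 116 115 114  97  92  79  62]
 [105 105 105 102 102 108  85  80  96 111 116 115 115  83 102  87  62]
 [105 104 104 103 101 103  87  82  85 108 115 115 116 112 114 112  76]
 [105 105 106 105 102 103  98  86  83  98 112 115 116  99  91 110  91]
 [105 106 105 104 103 103 105  73  76  96 112 115 116  84  85  90  69]
 [104 105 105 106 104 102 103  84  80  85 109 115 115 112 113 111 110]
 [106 105 105 104 104 103 103  97  85  82 103 113 115 115 115 115 117]
 [105 104 105 105 104 103 103 104  78  79  95 110 116 114 111 111 109]]
```

View pics/s3.png

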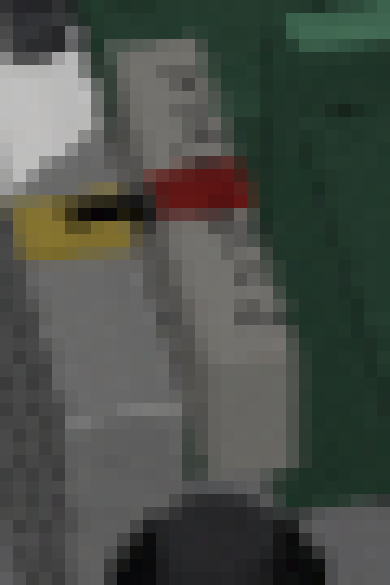

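```bash
python3 - <<'E'
from h import *
im=np.load('side3.npz')['im'].astype(float);v,u=np.mgrid[0:480,0:640]
fy=np.array([-.0603,.998,0])
box=(u>296)&(u<314)&(v>165)&(v<185)
w=np.where(box,np.clip(im[...,0]-im[...,1:].max(2)-30,0,None),0)
r=np.array([(w*u).sum(),(w*v).sum()])/w.sum()
print(r,atz('side',*r,.123))
# pointer
b=(u>=296)&(u<=298)&(v>=173)&(v<=178); w=np.where(b,np.clip(90-im.max(2),0,None),0)
p=np.array([(w*u).sum(),(w*v).sum()])/w.sum()
print(p,1e3*(atz('side',*r,.123)-atz('side',*p,.118))@fy)
def yel(c,a,bx):
    return
im0=np.load('side0.npz')['im'].astype(float)
E
```

```text
[304.99245283 174.09433962] [0.52966411 0.15759375 0.123     ]
[297.07541899 175.66201117] -3.9530860945478072
```

```bash
python3 - <<'E'
from h import *
z=np.load('top0.npz');im,d=z['im'].astype(float),z['d']
v,u=np.mgrid[0:480,0:640]
W=world('top',u,v,d)
for a,b in((205,262),(320,375)):
    m=(u>a)&(u<b)&(v>215)&(v<240)&(im[...,0]-im[...,1:].max(2)>80)&(W[...,2]<.2)
    print('top red z',m.sum(),np.median(W[m][:,2]),W[m][:,2].std())
z3=np.load('side0.npz');im,d=z3['im'].astype(float),z3['d'];W=world('side',u,v,d)
for a,b in((165,190),(228,250)):
    m=(u>295)&(u<340)&(v>a)&(v<b)&(im[...,0]-im[...,1:].max(2)>80)&(W[...,2]<.2)
    if m.sum(): print('side red',centr(m),np.median(W[m],0),W[m].min(0),W[m].max(0),W[m][:,2].std()/m.sum()**.5)
    c=W[:,:,2]
    ym=(u>285)&(u<330)&(v>a-4)&(v<b+5)&(im[...,1]-im[...,2]>60)&(im[...,0]-im[...,1]<60)&(W[...,2]>.09)
    if ym.sum(): print('side yel',centr(ym),np.median(W[ym],0))
d=z['d'];W=world('top',u,v,d);im=z['im'].astype(float)
for a,b in((205,262),(320,375)):
    ym=(u>a)&(u<b)&(v>228)&(v<250)&(im[...,1]-im[...,2]>60)&(im[...,0]-im[...,1]<60)
    print('top yel',centr(ym),np.median(W[ym],0))
# ref: table z & hood roof
for n,zz in(('top',z),('side',z3)):
    W=world(n,u,v,zz['d']); m=(zz['im'][...,1]>zz['im'][...,0]+25)&(W[...,2]>.11)&(W[...,2]<.15)&(zz['d']>0)&(W[...,1]<.2)&(W[...,1]>-.1); print(n,'roof z',np.median(W[m][:,2]),m.sum())
E
```

```text
top red z 29 0.12051992705959103 0.001448348899311145
top red z 29 0.12045986679665033 0.00201997703758683
side red (array([304.8       , 173.86666667]), 15) [0.52996221 0.16187151 0.11972144] [0.52308552 0.1576559  0.11732786] [0.53742136 0.16678793 0.12108887] 0.000284121608367021
side yel (array([292.61904762, 172.66666667]), 21) [0.50189314 0.1741784  0.1146246 ]
side red (array([325.25, 240.75]), 24) [ 0.54332037 -0.05290065  0.11963634] [ 0.53603953 -0.05872122  0.11658293] [ 0.54947059 -0.04874076  0.12207788] 0.0003206233901867641
side yel (array([315.53658537, 251.51219512]), 41) [ 0.51810862 -0.07563938  0.11359414]
top yel (array([234.05357143, 243.625     ]), 56) [0.50433776 0.17907995 0.11466453]
top yel (array([353.44444444, 239.55555556]), 45) [ 0.51918162 -0.07221011  0.11587357]
top roof z 0.12831265984903156 3696
side roof z 0.1275622827733076 1915
```

Using the red top height of 0.120 from the depth data, both cameras put the left residual at about 0.6 mm, well inside the mark. I'll lift off and go to the right wheel.

```bash
python3 -m crank '[[[0,0,0.005,0],[0,0,0.03,0],[0,0,0.06,0],[0.001,-0.02,0.08,0],[0.003,-0.055,0.08,0]]]' 0
python3 -m crank '[[[0.002,-0.04,0,0],[0.005,-0.08,0,0],[0.0075,-0.12,0,0],[0.01,-0.16,0,0],[0.0125,-0.2,0,0]]]' 0
python3 -m crank '[[[0.002,-0.04,0,0],[0.005,-0.08,0,0],[0.008,-0.115,0,0],[0.0085,-0.129,0,0],[0.0085,-0.129,-0.03,0]]]' 0
python3 - <<'E'
from h import *
o=get_obs();print(o['tool_pos'],R.from_rotvec(o['tool_rot']).as_matrix().round(3)[:,1])
report(measure('m4'),np.array([-.0603,.998,0]))
E
```

```text
t: 6.32
tool_pos: [0.5522, 0.199, 0.254]
tool_rot: [-0.049, 1.562, 0.053]
contact_force: [1.4, -0.5, 0.6]
opening: 0.0003
t: 6.73
tool_pos: [0.5622, -0.0049, 0.2478]
tool_rot: [-0.048, 1.571, 0.048]
contact_force: [0.9, 0.2, -0.1]
opening: 0.0002
t: 7.15
tool_pos: [0.5745, -0.1366, 0.2246]
tool_rot: [-0.048, 1.56, 0.04]
contact_force: [0.9, 0.2, 1.5]
opening: -0.0003
[ 0.57445463 -0.13659662  0.22459301] [-0.057  0.998 -0.005]
right hidden 302 0
left red [241.84 231.7 ] 37 yel [241.98 242.86] 50 ptr [nan nan] | along-fence red-yel -1.2 red-ptr nan mm [0.5297 0.1635 0.124 ] [nan nan nan]h.py:35: RuntimeWarning: invalid value encountered in scalar divide
  pu=(w*u[rr,cc]).sum()/w.sum(); pv=(w*v[rr,cc]).sum()/w.sum()
```

View pics/m4.png

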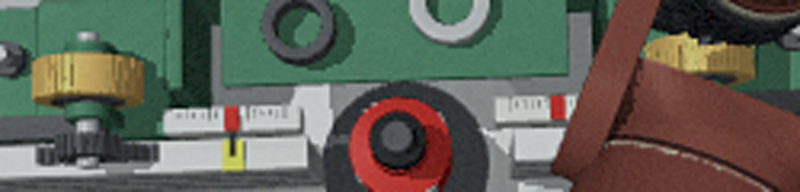

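The left pointer still reads the same. The arm hides the right pointer from the top camera, so I'll use the side camera there. Descending now.

```bash
python3 -m crank '[[[0,0,-0.02,0],[0,0,-0.035,0],[0,0,-0.042,0],[0,0,-0.042,0],[0,0,-0.042,0]]]' 0
python3 - <<'E'
from h import *
o=get_obs();print(o['tool_pos'])
im,d=get_image('side');cv2.imwrite('pics/s4.png',cv2.resize(im[150:350,230:430,::-1],None,fx=3,fy=3,interpolation=cv2.INTER_CUBIC))
E
```

```text
t: 7.62
tool_pos: [0.571, -0.1314, 0.1765]
tool_rot: [-0.048, 1.571, 0.049]
contact_force: [0.5, -0.1, -0.1]
opening: 0.0
[ 0.57102988 -0.13143991  0.17648816]
```

View pics/s4.png

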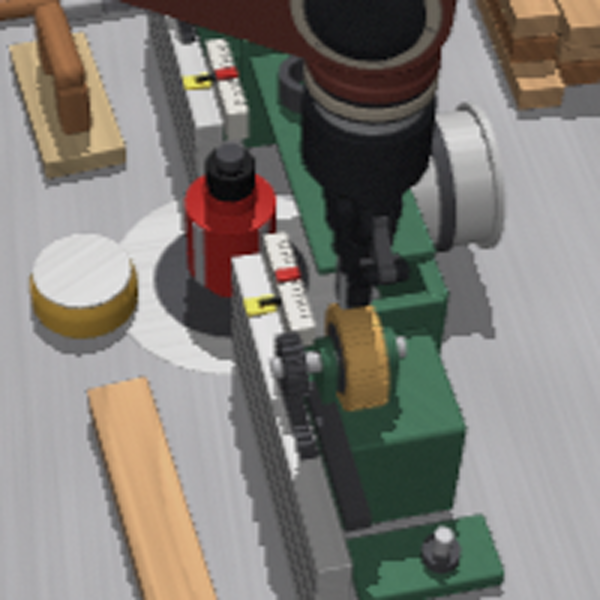

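The side view shows the right red (288,273) and pointer (260,303), with the fingertip just above the wheel and clear of it.

```bash
python3 -m crank '[[[0,0,-0.002,0],[0,0,-0.004,0],[0,0,-0.006,0],[0,0,-0.007,0],[0,0,-0.007,0]]]' 0
python3 -m crank '[[[0,0,-0.001,0],[0,-0.001,-0.0015,0],[0,-0.002,-0.0015,0],[0,-0.002,-0.0015,0]]]' 0
```

```text
t: 8.08
tool_pos: [0.5718, -0.1323, 0.1713]
tool_rot: [-0.048, 1.569, 0.047]
contact_force: [-0.8, 1.0, 4.7]
opening: -0.0002
t: 8.42
tool_pos: [0.572, -0.134, 0.1714]
tool_rot: [-0.048, 1.568, 0.048]
contact_force: [-4.8, 3.2, 10.9]
opening: -0.0002
```

```bash
python3 -m crank '[[[0,-0.002,-0.0005,0],[0,-0.004,-0.0005,0],[0,-0.006,-0.0005,0],[0,-0.008,-0.0005,0],[0,-0.009,-0.0005,0]]]' 0
python3 -m crank '[[[0.0005,-0.002,0,0],[0.0005,-0.004,0,0],[0.0005,-0.006,0,0],[0.0005,-0.008,0,0],[0.0005,-0.008,0,0]]]' 0
cat >> h.py <<'E'
def side_right(tag,name='side',box=(310,345,228,265)):
    im,d=get_image('side');a,b,c,e=box
    cv2.imwrite(f'pics/{tag}.png',cv2.resize(im[c:e,a:b,::-1],None,fx=13,fy=13,interpolation=cv2.INTER_NEAREST))
    im=im.astype(float);v,u=np.mgrid[0:480,0:640];fy=np.array([-.0603,.998,0])
    B=(u>=a)&(u<b)&(v>=c)&(v<e)
    w=np.where(B,np.clip(im[...,0]-im[...,1:].max(2)-30,0,None),0)
    w[(im[...,1]-im[...,2])>40]=0
    r=np.array([(w*u).sum(),(w*v).sum()])/w.sum()
    ym=B&(im[...,1]-im[...,2]>40)&(im[...,0]-im[...,1]<60)
    y,n=centr(ym)
    g=im.max(2); P=B&(np.abs(v-y[1])<4)&(u>=y[0]-1)&(u<=y[0]+4)
    w=np.where(P,np.clip(60-g,0,None),0); p=np.array([(w*u).sum(),(w*v).sum()])/w.sum()
    R_=atz('side',*r,.120)
    print('side red',r.round(2),'yel',y.round(2),n,'ptr',p.round(2),'red-yel %.1f red-ptr %.1f'%(1e3*(R_-atz('side',*y,.115))@fy,1e3*(R_-atz('side',*p,.118))@fy))
E
python3 - <<'E'
from h import *
side_right('s5')
E
```

```text
t: 8.83
tool_pos: [0.5725, -0.1437, 0.1719]
tool_rot: [-0.049, 1.567, 0.047]
contact_force: [-4.3, 1.8, 13.3]
opening: 0.0001
t: 9.25
tool_pos: [0.5731, -0.1521, 0.1718]
tool_rot: [-0.049, 1.566, 0.046]
contact_force: [-3.2, 0.8, 11.5]
opening: 0.0
side red [322.91 238.61] yel [320.59 248.77] 69 ptr [320.6  245.84] red-yel 22.2 red-ptr 16.9
```

View pics/s5.png

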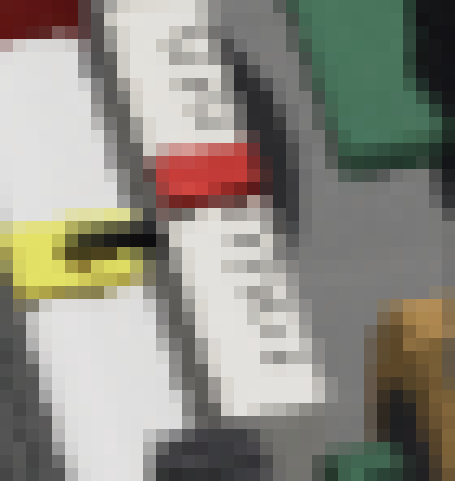

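Red is at about (325.5,241) and the pointer at (318.3,246). The cutter's red and the brass got into my box, so I'll tighten it.

```bash
sed -i 's/^    B=(u>=a)/    Rb=(u>=320)\&(u<332)\&(v>=236)\&(v<247)\n    Yb=(u>=309)\&(u<323)\&(v>=236)\&(v<258)\n    B=(u>=a)/; s/w=np.where(B,np.clip(im\[...,0\]/w=np.where(Rb,np.clip(im[...,0]/; s/ym=B&/ym=Yb\&/; s/P=B&/P=Yb\&/' h.py
python3 - <<'E'
from h import *
side_right('s6')
E
python3 -m crank '[[[0,0,0.006,0],[0,0,0.012,0],[-0.001,0.01,0.012,0],[-0.001,0.018,0.012,0],[-0.001,0.018,0.008,0]]]' 0
python3 -m crank '[[[0,0,-0.004,0],[0,0,-0.007,0],[0,0,-0.008,0],[0,0,-0.008,0]]]' 0
python3 -m crank '[[[0,-0.002,0,0],[0,-0.004,0,0],[0,-0.006,0,0],[0,-0.008,0,0],[0,-0.008,0,0]]]' 0
python3 - <<'E'
from h import *
side_right('s7')
E
```

```text
side red [325.39 240.87] yel [314.54 247.28] 54 ptr [317.46 246.  ] red-yel 8.3 red-ptr 8.7
t: 9.77
tool_pos: [0.5709, -0.1315, 0.1759]
tool_rot: [-0.049, 1.57, 0.049]
contact_force: [0.1, -0.8, -0.4]
opening: -0.0004
t: 10.1
tool_pos: [0.5708, -0.1324, 0.1709]
tool_rot: [-0.047, 1.571, 0.049]
contact_force: [-9.7, 4.9, 16.2]
opening: -0.0001
t: 10.52
tool_pos: [0.5713, -0.1421, 0.1718]
tool_rot: [-0.049, 1.569, 0.046]
contact_force: [-7.9, 0.4, 17.7]
opening: 0.0001
side red [325.37 240.88] yel [313.93 245.34] 56 ptr [316.11 244.24] red-yel 2.9 red-ptr 3.4
```

View pics/s7.png

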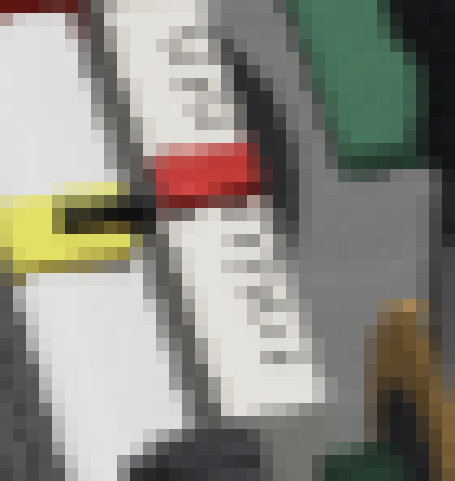

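```bash
python3 -m crank '[[[0,-0.002,0,0],[0.0003,-0.004,0,0],[0.0003,-0.005,0,0],[0.0003,-0.005,0,0]]]' 0
python3 - <<'E'
from h import *
side_right('s8')
E
```

```text
t: 10.9
tool_pos: [0.5717, -0.1471, 0.1718]
tool_rot: [-0.049, 1.569, 0.046]
contact_force: [-6.8, 0.8, 17.3]
opening: -0.0003
side red [325.37 240.88] yel [313.58 244.21] 53 ptr [316.47 243.  ] red-yel -0.3 red-ptr 0.2
```

View pics/s8.png

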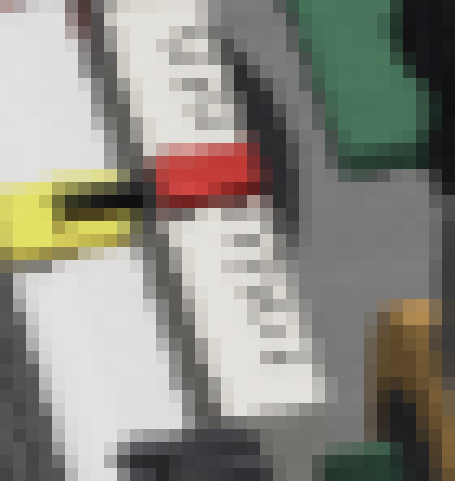

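The side view puts the pointer at the middle of the red. I'll lift off and move the hand left so the top camera can check both marks.

```bash
python3 -m crank '[[[0,0,0.005,0],[0,0,0.03,0],[0,0,0.06,0],[0,0,0.1,0],[0,0,0.13,0]]]' 0
python3 -m crank '[[[0,0.04,0,0],[0,0.08,0,0],[0,0.12,0,0],[-0.01,0.16,0,0],[-0.01,0.2,0,0]]]' 0
python3 -m crank '[[[0,0.04,0,0],[0,0.08,0,0],[-0.01,0.12,0,0],[-0.01,0.16,0,0],[-0.01,0.19,0,0]]]' 0
python3 -m crank '[[[0,0.02,0,0],[0,0.02,0,0],[0,0.02,0,0]]]' 0
python3 - <<'E'
from h import *
print(get_obs()['contact_force'])
side_right('s9')
im,d=get_image('top');np.savez('topf.npz',im=im,d=d)
cv2.imwrite('pics/tf.png',im[:,:,::-1])
cv2.imwrite('pics/m9.png',cv2.resize(im[215:255,215:375,::-1],None,fx=5,fy=5,interpolation=cv2.INTER_CUBIC))
report(meas(im,d),np.array([-.0603,.998,0]))
E
```

```text
t: 11.37
tool_pos: [0.571, -0.1461, 0.2991]
tool_rot: [-0.048, 1.57, 0.048]
contact_force: [1.0, -1.1, 0.4]
opening: -0.0001
t: 11.78
tool_pos: [0.5597, 0.0555, 0.2967]
tool_rot: [-0.047, 1.572, 0.047]
contact_force: [0.7, -0.0, 0.6]
opening: -0.0001
t: 12.2
tool_pos: [0.5499, 0.2468, 0.2965]
tool_rot: [-0.049, 1.572, 0.05]
contact_force: [-0.4, -0.3, 0.5]
opening: 0.0003
t: 12.45
tool_pos: [0.5505, 0.2646, 0.2963]
tool_rot: [-0.05, 1.572, 0.049]
contact_force: [0.6, -0.3, 0.3]
opening: -0.0001
[ 0.60610839 -0.30784787  0.28805123]
side red [325.37 240.88] yel [313.67 244.25] 52 ptr [316.32 243.  ] red-yel -0.2 red-ptr 0.1
left red [241.78 231.61] 36 yel [241.98 242.86] 50 ptr [nan nan] | along-fence red-yel -1.1 red-ptr nan mm [0.5299 0.1636 0.124 ] [nan nan nan]
right red [343.59 228.1 ] 29 yel [344.   240.04] 50 ptr [343.76 234.44] | along-fence red-yel 0.3 red-ptr 0.2 mm [ 0.5429 -0.0513  0.124 ] [ 0.5302 -0.0522  0.118 ]h.py:35: RuntimeWarning: invalid value encountered in scalar divide
  pu=(w*u[rr,cc]).sum()/w.sum(); pv=(w*v[rr,cc]).sum()/w.sum()
```

View pics/m9.png

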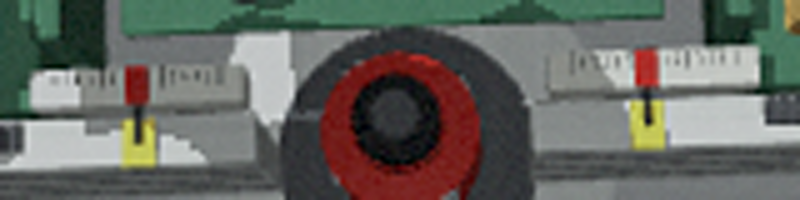

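View pics/tf.png

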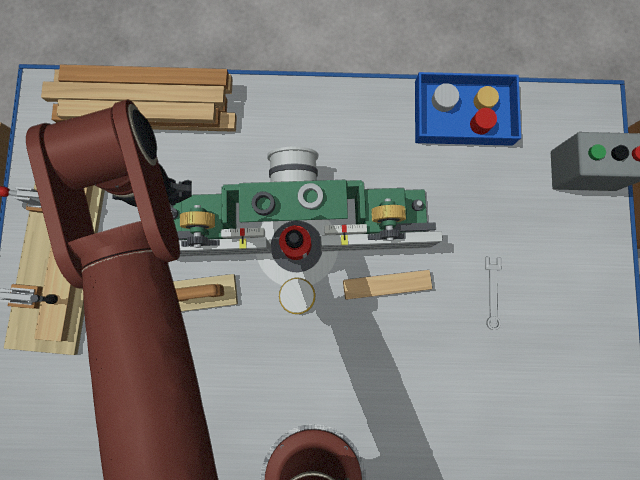

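Both pointers stand in the middle of their red marks: left at (138,125) under red (137,85), right at (648,105) under red (646,67). Both wheels are free and the loose things are where they were.

```bash
python3 -c "
from station import *
print(finish_job(), get_obs()['t'])"
```

```text
the job is handed in; nothing more can be done
the job is handed in; nothing more can be done
```

Both fence plates are set with their pointers on the red marks, and I handed the job in at about 12.6 s. I rolled each wheel outward with the shut fingertips pressed on top, at about 5–18 N and in two strokes per wheel. Then I lifted the hand straight off and moved it clear, about 0.3 m up.

Last checks, where the pointer has to be within ±3.5 mm of the mark's centre:

| Side | Top camera | Side camera |
|---|---|---|
| Left | 1.1 mm off, from the yellow pad (about 0.7 mm at the height depth gave for the red) | about 0.55 mm off at that height |
| Right | 0.2–0.3 mm off | 0.1–0.2 mm off |

- **Left disagreement:** the side camera first read 4 mm off, because I had assumed the red mark stood 3 mm higher than it does. Depth put it at 120 mm. The left side-camera figure dates from before lift-off.
- **Left pointer fit:** the automatic fit to the black blade failed in the final picture because of shadow. I relied on the pad's centre and on seeing the blade centred under the red.
- **Loose things:** in the last picture nothing loose had visibly moved. The arm partly covered the push block and hid the brush.

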